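Tip a clay tile face down onto the ware board

TASK

The square clay tile lies flower side up on the bench in front of the raised ware board; the clay still marks, so never pick it up or carry it. With the fingertips push it against the front edge of the board, work its near edge up until it tips over and falls flower side down onto the board, then push it on until it lies flat and wholly on the board, with nothing overhanging. Leave the cup, the jar and the brush where they are.

Things in the scene. Friction and masses are not known exactly. Their poses are not given: they have to be found in the camera images.
- tile: Loose square slab of firm (rigid) reddish clay, 80 x 80 x 10 mm, about 0.13 kg. Origin: centre of the plain back face (comb lines), the underside at the start; z points out of the flower side, 10 mm away: up at the start, down at the end. x and y are parallel to its sides. Starts flat on the bench, up to 0.25 rad from square to the board, the middle of its nearest side 10 to 50 mm before the board's front edge.
- board: Fixed, solid pale wooden board lying on the bench, 160 mm deep (x) x 500 mm long (y) x 15 mm thick, flat on top. Origin: centre of its underside. Its x axis points level from the front edge (nearest the robot, x = -80 mm) to the rear edge (+80 mm), up to 0.3 rad from straight ahead of the robot. The middle of the top is empty.
- board_front (a point): Middle of the board's top front edge: 80 mm in -x of the board from its origin, 15 mm above the bench. The front face below it is vertical. Fingers grip the clay well (friction about 1): a fingertip kept low on the tile's near side, pressing it against this face with about 10 N, takes that side up with it as it rises in an arc, and hardly slides on it.
- tile_corner_a (a point): Corner of the tile at mid-thickness, at +40, +40 mm in the tile's x, y and 5 mm above its back face.
- tile_corner_b (a point): Corner of the tile at mid-thickness, at +40, -40 mm in the tile's x, y and 5 mm above its back face.
- tile_corner_c (a point): Corner of the tile at mid-thickness, at -40, -40 mm in the tile's x, y and 5 mm above its back face.
- tile_corner_d (a point): Corner of the tile at mid-thickness, at -40, +40 mm in the tile's x, y and 5 mm above its back face.
- cup: Open clay cup, 72 mm across the rim, 75 mm high, standing on the board about 200 mm from its middle, to one side or the other. Origin at the centre of its underside. Leave alone.
- jar: Closed glass jar with a white cap, 60 mm across, 85 mm high, standing on the board about 200 mm from its middle, on the side away from the cup. Origin at the centre of its underside. Leave alone.
- brush: Brush lying on the bench well to the left of the tile, long axis x. Leave alone.
There are look-alikes about, which are no part of the job. Leave any white or yellow look-alike of the tile alone.

How it is judged:
On the way, in this order (a step that is already met when the one before it is completed fails the run):
1. the tile is tipped up steeply (45 to 135 degrees) at the front edge of the board (angle between tile's own z axis and vertical between 0.785 and 2.356 rad and x of tile in the frame of board between -0.15 and -0.01 m).
2. the tile has turned over: flower side down, within 15 degrees of level (angle between tile's own z axis and vertical above 2.88 rad), for 0.1 s.
At the end, for the whole second after the job is handed in: The tile rests still, flat on the board (within 4 degrees), flower side down, with all four corners over the board (3 mm overhang allowed) in front and at the rear, and its centre at least 37 mm from the board's ends (x of tile_corner_a in the frame of board between -0.083 and 0.083 m and x of tile_corner_b in the frame of board between -0.083 and 0.083 m and x of tile_corner_c in the frame of board between -0.083 and 0.083 m and x of tile_corner_d in the frame of board between -0.083 and 0.083 m and y of tile in the frame of board between -0.213 and 0.213 m and angle between tile's own z axis and vertical above 3.07 rad and height (world z) of tile between 0.021 and 0.029 m and linear speed of tile below 0.01 m/s and contact force between tile and board above 0.3 N); the robot touches nothing.
It fails at once if the tile is lifted or carried: all four corners more than 40 mm above the bench (height (world z) of each of tile_corner_a, tile_corner_b, tile_corner_c, tile_corner_d above 0.04 m).
It fails at once if the cup is moved more than 25 mm (distance of cup from where it was at the start of the episode above 0.025 m).
It fails at once if the jar is moved more than 25 mm (distance of jar from where it was at the start of the episode above 0.025 m).
It fails at once if the brush is moved more than 25 mm (distance of brush from where it was at the start of the episode above 0.025 m).
It also fails if it takes over 64 s, if anything falls off the work surface, if the arm or the gripper's body presses on something with over 40 N, if the wrist force passes 120 N, or if a joint passes its speed limit or range.

ROBOT

A 6-joint arm with a two-finger parallel gripper is mounted at the origin on the work surface. World frame = base frame: x ahead of the robot, y to its left, z up, the work surface at z = 0. Lengths are in m, angles in rad, forces in N, time in s.
With the tool pointing down it reaches from about 0.3 to 0.775 m from the base axis. Payload 14.6 kg.
Tool frame: the origin (TCP) lies midway between the tips of the shut fingers; the grasp point (between the pads) lies 19 mm behind it (ctrl.pinch_z is the distance from the TCP to the grasp point, in m); z points along the fingers, y is the line along which they close (so a half turn about z gives the same grasp; the last joint's range is limited). The gripper opens to 94 mm and grips with 3 to 60 N. Pads are 16 mm wide; open, the fingers measure 119 mm over their backs; the gripper's body (75 mm by 177 mm) begins 78 mm behind the grasp point.
Start: joints at [-1.407, 0.3, 1.521, -0, 1.321, -0.067], TCP at [0.126, -0.535, 0.205] pointing down, gripper open.
Joint ranges: [-3.03, 3.03], [-0.79, 2.21], [0.23, 2.52], [-1.04, 4.18], [0, 3.07], [-2.55, 2.55]. Speed limits (rad/s): [2.22, 2.22, 2.57, 3.14, 3.14, 3.14].

INTERFACE

Orientations are given as [roll, pitch, yaw] about the fixed x, y, z axes, in that order (R = Rz(yaw) Ry(pitch) Rx(roll)).
In Python, from station import ctrl gives the robot as it stands.
- The arm moves only by the tool jog_arm, never from a script. Its argument "motion" is a list of rows, each a list of 7 numbers: the shift along the tool's x, y, z in m, then the turn, a rotation vector about the tool's x, y, z in rad, then the opening, from -1 (shut) to 1 (fully open). In form: [[tx, ty, tz, rx, ry, rz, gripper], ...]. A call has 1 to 5 rows; each row shifts and turns the commanded pose from where the row before left it, along the tool's axes as they then stand; what a row does not reach is not made up. A row lasts 1/10 s, in which the tool goes at most 50 mm and 8.59 degrees, less where a joint would pass 70% of its speed; a pose out of reach is approached as far as the arm can. A call is refused whole if a number of a shift passes 0.05 or a number of a turn 0.15, either way. A call with a gripper value outside its range is refused whole. The fingers move at their own pace and stop on an object; "squeeze" is the grip in N (left out, the last holds). Time passes only in rows, so rows that do not move let the fingers close. It gives the time, the measured TCP pose, the force, the opening and the grip force at its end, in the units of the state.
- ctrl.get_obs(): the state, without advancing time (a new reading comes with each control period).
- ctrl.camera(name): name is "side" or "top" or "wrist"; returns the picture (480x640x3 uint8, red, green, blue); there is no depth.
- ctrl.camera_model(name): a dict with "intrinsics" (3x3 intrinsics, pixels), "rvec" (rotation vector, rad) and "tvec" (3), from world to camera coordinates, as OpenCV has them. Camera axes: x right, y down, z forward; pixel columns grow to the right and rows downward; lengths in m; the calibration is good to about 2 mm. The wrist camera is an equidistant fisheye: a pixel r from the principal point sees the ray r / f radians off the axis. A picture is of the moment at which its call begins: read the wrist's pose just before it. camera_model takes no time and is no camera call; for the wrist camera it gives the pose at the moment of the call.
- ctrl.hand_in(): hands the job in; it is judged then, once.
The state is a dict: "time_s": time; "qpos": joint angles; "joint_vel": joint speeds; "tau": joint torques, N m; "ee_pos": TCP position; "eef_rot": TCP orientation; "force": force on the tool from outside, world axes, zero at the start; "moment": the same for the moment, N m; "grip_width": finger opening in m; "grip_force": force on a finger pad.
Only numpy, scipy, OpenCV 4.12 (cv2) and the standard library are available. Lean on these libraries where they do the work, as an engineer would, in place of code of your own. Each camera call takes 0.05 s, during which the arm holds its last target. There are 200 camera calls.

## Working session

There is one attempt and no reset: what is moved stays moved. The work goes in short steps, Python scripts to look and compute and a tool call to move; the robot and the scene stay as the last step left them, time stands still between calls to the robot, and variables do not carry over. Pictures are saved under pics/ and viewed, at most 10 in all, crops included, and the job is handed in when it is done.

Besides the shell and the picture viewer there is one more tool, called as name([rows], argument=value, ...), one row to a line, values as JSON. jog_arm: Moves the arm, as the interface text tells. Its arguments: {"type":"object","properties":{"motion":{"type":"array"},"squeeze":{"type":"number"}},"required":["motion"]}

```bash
mkdir -p pics; ls
python3 - <<'E'
from station import ctrl
import cv2
o=ctrl.get_obs();print(o['time_s'],o['ee_pos'],o['eef_rot'],o['grip_width'])
for n in ['top','side']:
    im=ctrl.camera(n);cv2.imwrite(f'pics/{n}0.png',im[:,:,::-1]);m=ctrl.camera_model(n);print(n,m)
E
```

```text
pics
0.0 [ 0.12577065 -0.53514908  0.20487688] [-3.14040785e+00 -7.12102530e-05  2.30806858e-01] 0.09439152310442518
top {'intrinsics': array([[539.4099487 ,   0.        , 316.998402  ],
       [  0.        , 539.4099487 , 240.93762625],
       [  0.        ,   0.        ,   1.        ]]), 'rvec': array([ 2.19286613, -2.19967963,  0.10132046]), 'tvec': array([0.05630249, 0.55547032, 1.10012387])}
side {'intrinsics': array([[597.80062801,   0.        , 328.49225154],
       [  0.        , 597.80062801, 241.68458613],
       [  0.        ,   0.        ,   1.        ]]), 'rvec': array([ 0.06979166, -2.94444947,  1.02427826]), 'tvec': array([ 0.56544903, -0.01309231,  1.07797462])}
```

View pics/top0.png

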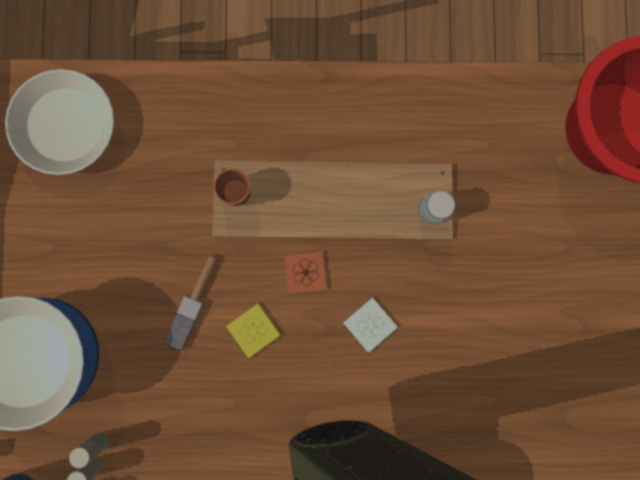

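View pics/side0.png

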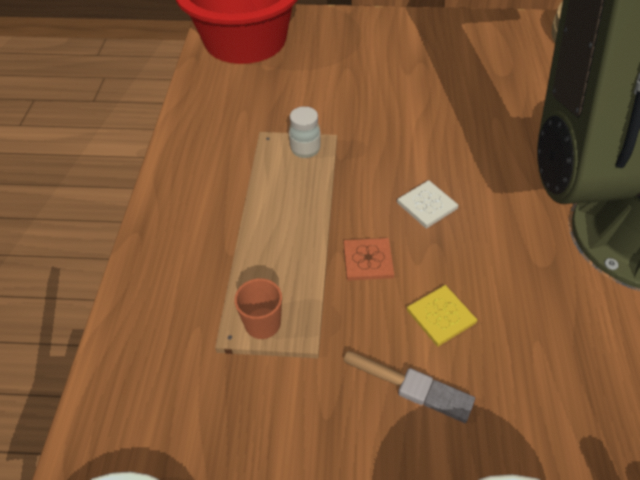

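Top view: reddish flower tile at (306,272). Look-alikes are the yellow tile (253,330), the white tile (370,325) and the reddish cup (233,186). I choose the red square at (306,272). The board spans about (213,160) to (453,238).

```bash
cat > h.py <<'E'
import numpy as np, cv2
from station import ctrl
def ray(n,uv,z):
    m=ctrl.camera_model(n);R=cv2.Rodrigues(m['rvec'])[0];c=-R.T@m['tvec']
    p=cv2.undistortPoints(np.array(uv,float).reshape(-1,1,2),m['intrinsics'],None)[:,0]
    d=np.c_[p,np.ones(len(p))]@R
    return c+d*((z-c[2])/d[:,2])[:,None]
def redmask(im):
    h=cv2.cvtColor(im,cv2.COLOR_RGB2HSV)
    return cv2.inRange(h,(0,130,110),(9,255,255))
def blobs(m,lo=300,hi=6000):
    return [c for c in cv2.findContours(m,0,2)[0] if lo<cv2.contourArea(c)<hi]
E
python3 - <<'E'
from h import *
for n in ['top','side']:
    im=cv2.imread(f'pics/{n}0.png')[:,:,::-1].copy()
    for c in blobs(redmask(im)):
        r=cv2.minAreaRect(c);print(n,'red',np.round(r[0]),r[1],cv2.contourArea(c))
        b=ray(n,cv2.boxPoints(r),.01);print(b.round(4).tolist(),b.mean(0).round(4))
im=cv2.imread('pics/top0.png')[:,:,::-1].copy()
# front edge: strongest vertical intensity change near row 238
g=cv2.GaussianBlur(im.astype(np.float32).sum(2),(5,5),0)
def edge(r0,r1,cols,sgn):
    d=np.diff(g[r0:r1][:,cols],axis=0)*sgn
    return [(c,r0+.5+int(k)) for c,k in zip(cols,d.argmax(0))]
for r0,r1,cols,s in [(228,246,list(range(225,440,5)),-1),(153,171,list(range(260,440,5)),1)]:
    e=np.array(edge(r0,r1,cols,s));P=ray('top',e,.015)
    l=cv2.fitLine(P[:,:2].astype(np.float32),cv2.DIST_HUBER,0,.01,.01).ravel();print('edge',l,np.median(e[:,1]), e[::12].tolist())
print(ray('top',[(214,200),(453,200),(212,238),(453,238),(214,160),(453,164)],.015).round(4).tolist())
cv2.imwrite('pics/crop.png',cv2.resize(im[225:315,250:370,::-1],None,fx=5,fy=5))
E
```

```text
top red [305. 272.] (38.42294692993164, 38.3874397277832) 1364.5
[[0.5277, 0.123, 0.01], [0.5361, 0.0434, 0.01], [0.4565, 0.0352, 0.01], [0.4484, 0.1145, 0.01]] [0.4922 0.079  0.01  ]
top red [608. 108.] (147.0, 63.0) 4358.0
[[1.0034, -0.5101, 0.01], [1.0043, -0.6489, 0.01], [0.6808, -0.6339, 0.01], [0.6808, -0.4979, 0.01]] [ 0.8423 -0.5727  0.01  ]
side red [258. 308.] (57.0, 44.0) 1909.0
[[0.7157, 0.1389, 0.01], [0.6413, 0.1356, 0.01], [0.6304, 0.2442, 0.01], [0.6997, 0.2474, 0.01]] [0.6718 0.1916 0.01  ]
side red [368. 259.] (38.32276153564453, 45.650184631347656) 1598.5
[[0.5359, 0.0469, 0.01], [0.4551, 0.0362, 0.01], [0.4518, 0.1192, 0.01], [0.5287, 0.1291, 0.01]] [0.4929 0.0828 0.01  ]
side red [245.  43.] (41.98847198486328, 79.7210922241211) 2513.0
[[0.9106, -0.62, 0.01], [0.7169, -0.6655, 0.01], [0.6891, -0.4893, 0.01], [0.8691, -0.4494, 0.01]] [ 0.7964 -0.5561  0.01  ]
side red [236.  12.] (24.0, 119.0) 2111.0
[[1.0027, -0.7387, 0.01], [0.6911, -0.7503, 0.01], [0.6816, -0.6383, 0.01], [0.9792, -0.627, 0.01]] [ 0.8386 -0.6886  0.01  ]
edge [0.01462451 0.99989307 0.56486243 0.10301575] 237.5 [[225.0, 235.5], [285.0, 236.5], [345.0, 237.5], [405.0, 238.5]]
edge [0.01691495 0.99985695 0.72280896 0.0178405 ] 161.5 [[260.0, 160.5], [320.0, 161.5], [380.0, 162.5]]
[[0.6419, 0.2689, 0.015], [0.6416, -0.2321, 0.015], [0.5625, 0.2722, 0.015], [0.5614, -0.2304, 0.015], [0.7264, 0.2697, 0.015], [0.7183, -0.2338, 0.015]]
```

View pics/crop.png

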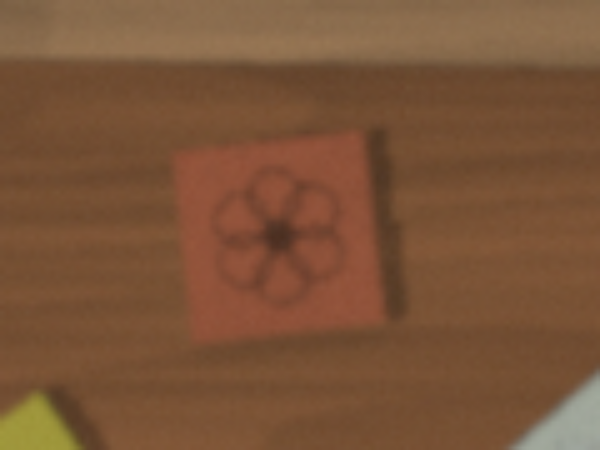

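The crop confirms the red flower tile. Its centre is at about (0.492, 0.081) and its yaw is about +0.105. The board front is at x≈0.564 with yaw about -0.0155. I'm turning the tool square to the board, narrowing the fingers to about 42 mm, and going to a point in front of the tile.

jog_arm([
  [0,0,0,0,0,0.123,-0.1],
  [0,0,0,0,0,0.123,-0.1],
  [0.022,-0.048,0,0,0,0,-0.1],
  [0.022,-0.048,0,0,0,0,-0.1],
  [0.022,-0.048,0,0,0,0,-0.1],
])

```text
time_s: 0.6
ee_pos: [0.1906, -0.3982, 0.2049]
eef_rot: [-3.141, 0.0, -0.016]
force: [1.1, 0.4, -0.0]
grip_width: 0.0577
grip_force: 0.0
```

jog_arm([
  [0.022,-0.048,0,0,0,0,-0.1],
  [0.022,-0.048,0,0,0,0,-0.1],
  [0.022,-0.048,0,0,0,0,-0.1],
  [0.022,-0.048,0,0,0,0,-0.1],
  [0.022,-0.048,0,0,0,0,-0.1],
])

```text
time_s: 1.1
ee_pos: [0.2981, -0.1725, 0.2055]
eef_rot: [3.141, -0.0, -0.016]
force: [1.5, -0.4, -0.0]
grip_width: 0.0419
grip_force: 0.0
```

jog_arm([
  [0.022,-0.048,0,0,0,0,-0.1],
  [0.022,-0.048,0,0,0,0,-0.1],
  [0.022,-0.048,0,0,0,0,-0.1],
  [0,0,0,0,0,0,-0.1],
  [0,0,0,0,0,0,-0.1],
])

```text
time_s: 1.6
ee_pos: [0.3625, -0.0382, 0.2052]
eef_rot: [3.142, 0.001, -0.012]
force: [-0.2, 0.2, -0.3]
grip_width: 0.0423
grip_force: 0.0
```

jog_arm([
  [0.018,-0.04,0,0,0,0.003,-0.1],
  [0.018,-0.04,0,0,0,0,-0.1],
  [0.018,-0.039,0.03,0,0,0,-0.1],
  [0,0,0.04,0,0,0,-0.1],
  [0,0,0.04,0,0,0,-0.1],
])

```text
time_s: 2.1
ee_pos: [0.4179, 0.0763, 0.0955]
eef_rot: [3.142, -0.0, -0.019]
force: [1.4, -1.0, -0.5]
grip_width: 0.0425
grip_force: 0.0
```

jog_arm([
  [0,0,0.04,0,0,0,-0.1],
  [0,0,0.03,0,0,0,-0.1],
  [0,0,0.01,0,0,0,-0.1],
  [0,0,0,0,0,0,-0.1],
])

```text
time_s: 2.5
ee_pos: [0.4174, 0.076, 0.0163]
eef_rot: [3.141, 0.002, -0.02]
force: [0.3, -0.1, -0.6]
grip_width: 0.0424
grip_force: 0.0
```

jog_arm([
  [0,-0.004,0.008,0,0,0,-0.1],
  [0,0,0.005,0,0,0,-0.1],
  [0.008,0,0,0,0,0,-0.1],
  [0.008,0,0,0,0,0,-0.1],
  [0.008,0,0,0,0,0,-0.1],
])

```text
time_s: 3.0
ee_pos: [0.443, 0.0809, 0.0043]
eef_rot: [-3.141, -0.001, -0.018]
force: [-0.4, -0.3, 0.6]
grip_width: 0.0421
grip_force: 0.4
```

jog_arm([
  [0.007,0,0,0,0,0,-0.1],
  [0.006,0,0,0,0,0,-0.1],
  [0.006,0,0,0,0,0,-0.1],
  [0.005,0,0,0,0,0,-0.1],
  [0,0,0,0,0,0,-0.1],
])

```text
time_s: 3.5
ee_pos: [0.4664, 0.0804, 0.0038]
eef_rot: [-3.142, -0.0, -0.018]
force: [0.4, -0.0, -0.3]
grip_width: 0.0421
grip_force: 0.0
```

jog_arm([
  [0.004,0,0.001,0,0,0,-0.1],
  [0.003,0,0,0,0,0,-0.1],
  [0.003,0,0,0,0,0,-0.1],
  [0.002,0,0,0,0,0,-0.1],
  [0,0,0,0,0,0,-0.1],
])

```text
time_s: 4.0
ee_pos: [0.4759, 0.0802, 0.0024]
eef_rot: [3.141, 0.005, -0.018]
force: [-14.0, 0.4, 8.4]
grip_width: 0.0424
grip_force: 6.6
```

Run:
```python
from h import *
im=ctrl.camera('side');o=ctrl.get_obs();print(o['ee_pos'],o['force'])
cv2.imwrite('pics/s1.png',cv2.resize(im[180:330,280:440,::-1],None,fx=4,fy=4))
```

```text
[0.47590118 0.08019768 0.00241553] [-13.32846636  -0.67892367   7.98927912]
```

View pics/s1.png

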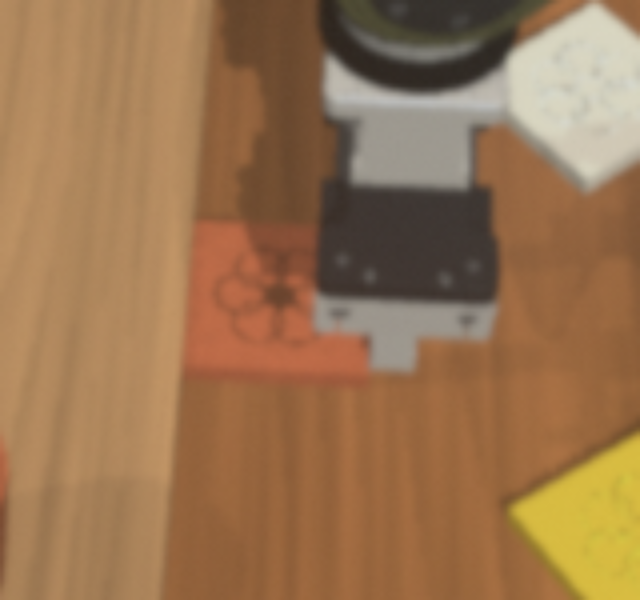

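The side view shows the tile square against the board's front face, with the fingers on its near side pressing at 14 N. Now I'm starting the arc.

jog_arm([
  [-0.0003,0,-0.0054,0,0,0,-0.1],
  [0,0,-0.0054,0,0,0,-0.1],
  [0.0004,0,-0.0053,0,0,0,-0.1],
  [0,0,0,0,0,0,-0.1],
])

```text
time_s: 4.45
ee_pos: [0.4767, 0.0802, 0.0189]
eef_rot: [3.141, 0.003, -0.018]
force: [-7.6, 0.0, -0.1]
grip_width: 0.042
grip_force: 3.5
```

Run:
```python
from h import *
im=ctrl.camera('side')
cv2.imwrite('pics/s2.png',cv2.resize(im[180:330,280:440,::-1],None,fx=4,fy=4))
```

```text
(no output)
```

View pics/s2.png

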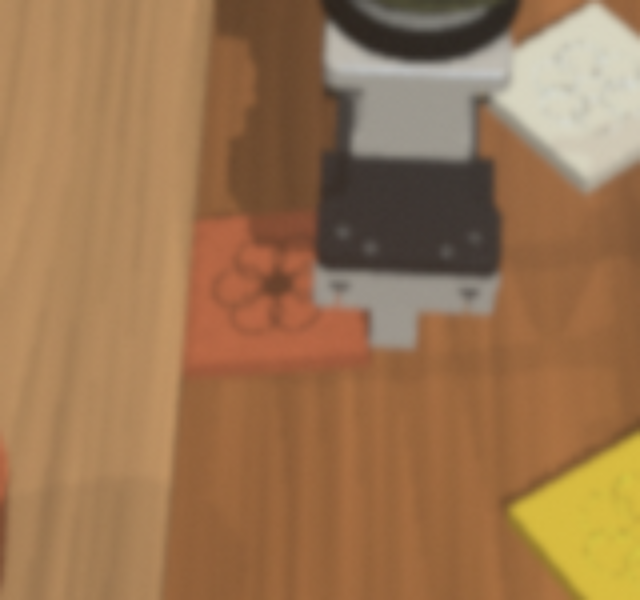

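The near edge rose along with the fingertips (near corner from row 383 to 357 in the crop), so the tile follows. Continuing the arc.

jog_arm([
  [0.0014,0,-0.0052,0,0,0,-0.1],
  [0.0016,0,-0.0051,0,0,0,-0.1],
  [0.0015,0,-0.0049,0,0,0,-0.1],
  [0.003,0,-0.0071,0,0,0,-0.1],
  [0,0,0,0,0,0,-0.1],
])

```text
time_s: 5.0
ee_pos: [0.4837, 0.0801, 0.0413]
eef_rot: [3.141, 0.005, -0.018]
force: [-14.0, -0.0, 6.0]
grip_width: 0.0421
grip_force: 7.5
```

jog_arm([
  [0.0035,0,-0.0067,0,0,0,-0.1],
  [0.0043,0,-0.0061,0,0,0,-0.1],
  [0.0052,0,-0.0056,0,0,0,-0.1],
  [0.0058,0,-0.0049,0,0,0,-0.1],
  [0,0,0,0,0,0,-0.1],
])

```text
time_s: 5.5
ee_pos: [0.5044, 0.0799, 0.0655]
eef_rot: [-3.141, 0.0, -0.018]
force: [-8.1, -0.0, 9.9]
grip_width: 0.0426
grip_force: 6.7
```

jog_arm([
  [0.0064,0,-0.0042,0,0,0,-0.1],
  [0.0068,0,-0.0035,0,0,0,-0.1],
  [0.0073,0,-0.0026,0,0,0,-0.1],
  [0.0077,0,-0.0019,0,0,0,-0.1],
  [0,0,0,0,0,0,-0.1],
])

```text
time_s: 6.0
ee_pos: [0.534, 0.0793, 0.0783]
eef_rot: [-3.141, -0.003, -0.018]
force: [-2.7, 0.3, 14.3]
grip_width: 0.042
grip_force: 7.4
```

jog_arm([
  [0.0078,0,-0.0013,0,0,0,-0.1],
  [0.0081,0,-0.0007,0,0,0,-0.1],
  [0.0068,0,-0.0004,0,0,0,-0.1],
  [0,0,0,0,0,0,-0.1],
])

```text
time_s: 6.4
ee_pos: [0.5565, 0.0789, 0.0803]
eef_rot: [-3.141, -0.003, -0.018]
force: [-0.9, 0.9, 9.9]
grip_width: 0.0425
grip_force: 5.1
```

Run:
```python
from h import *
im=ctrl.camera('side')
cv2.imwrite('pics/s3.png',cv2.resize(im[180:330,250:410,::-1],None,fx=4,fy=4))
```

```text
(no output)
```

View pics/s3.png

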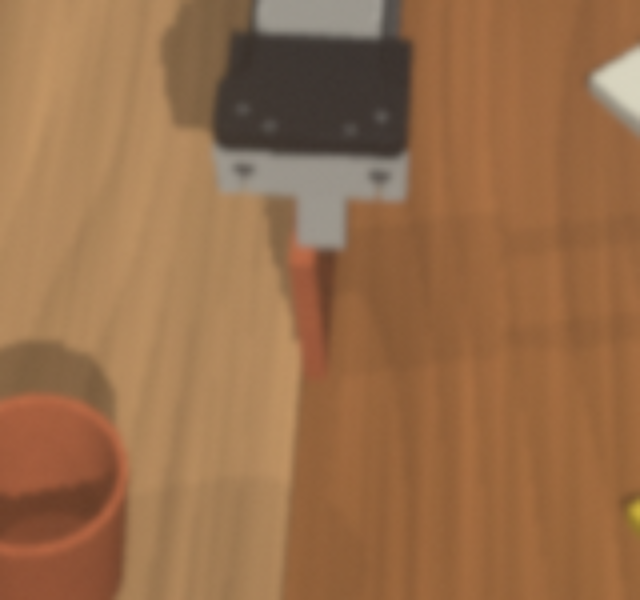

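The tile stands upright at the board's front edge, leaning slightly over it, with the fingers on its top side. Pushing on.

jog_arm([
  [0.007,0,0.0003,0,0,0,-0.1],
  [0.007,0,0.001,0,0,0,-0.1],
  [0.007,0,0.0018,0,0,0,-0.1],
  [0.007,0,0.003,0,0,0,-0.1],
  [0,0,0,0,0,0,-0.1],
])

```text
time_s: 6.95
ee_pos: [0.5844, 0.0783, 0.0734]
eef_rot: [-3.141, -0.002, -0.018]
force: [3.2, -0.7, 7.1]
grip_width: 0.0424
grip_force: 3.4
```

Run:
```python
from h import *
im=ctrl.camera('side')
cv2.imwrite('pics/s4.png',cv2.resize(im[180:330,230:390,::-1],None,fx=4,fy=4))
```

```text
(no output)
```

View pics/s4.png

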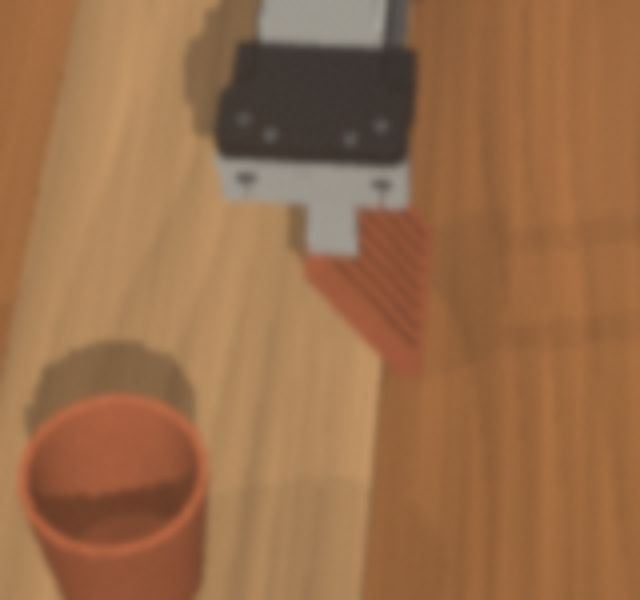

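The tile leans about 35° over the board with its comb-lined back up, and its centre is past the edge. A little further, then release upward.

jog_arm([
  [0.007,0,0.004,0,0,0,-0.1],
  [0.006,0,0.005,0,0,0,-0.1],
  [-0.002,0,-0.012,0,0,0,-0.1],
  [-0.005,0,-0.02,0,0,0,-0.1],
  [0,0,-0.02,0,0,0,-0.1],
])

```text
time_s: 7.5
ee_pos: [0.5882, 0.0782, 0.1169]
eef_rot: [3.142, 0.001, -0.018]
force: [0.5, -0.6, 0.2]
grip_width: 0.0423
grip_force: 0.0
```

jog_arm([
  [-0.04,0,0,0,0,0,-0.1],
  [-0.04,0,0,0,0,0,-0.1],
  [-0.04,0,0,0,0,0,-0.1],
  [-0.02,0,0,0,0,0,-0.1],
  [0,0,0,0,0,0,-0.1],
])

```text
time_s: 8.0
ee_pos: [0.4473, 0.0809, 0.1168]
eef_rot: [-3.142, -0.0, -0.018]
force: [0.3, -1.2, 0.1]
grip_width: 0.0423
grip_force: 0.0
```

Run:
```python
from h import *
im=ctrl.camera('side')
for c in blobs(redmask(im)):
    r=cv2.minAreaRect(c);b=ray('side',cv2.boxPoints(r),.025);print(r[0],b.round(3).tolist())
cv2.imwrite('pics/s5.png',cv2.resize(im[180:330,230:390,::-1],None,fx=4,fy=4))
```

```text
(258.0, 308.0) [[0.713, 0.147, 0.025], [0.639, 0.144, 0.025], [0.628, 0.253, 0.025], [0.697, 0.256, 0.025]]
(320.781005859375, 248.28541564941406) [[0.614, 0.116, 0.025], [0.616, 0.032, 0.025], [0.535, 0.035, 0.025], [0.537, 0.119, 0.025]]
(243.74537658691406, 41.94728088378906) [[0.913, -0.605, 0.025], [0.709, -0.646, 0.025], [0.683, -0.466, 0.025], [0.872, -0.431, 0.025]]
(236.0, 12.0) [[0.994, -0.713, 0.025], [0.686, -0.724, 0.025], [0.676, -0.614, 0.025], [0.971, -0.603, 0.025]]
```

View pics/s5.png

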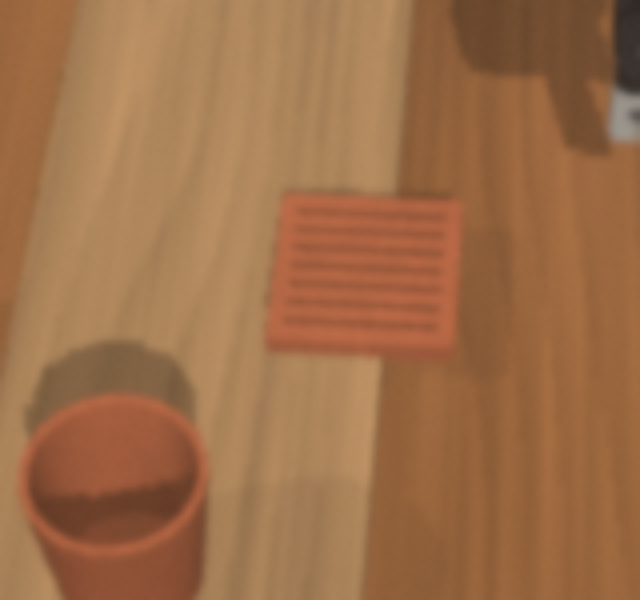

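The tile lies flat with its comb-lined back up at x≈0.536–0.615, overhanging the front by about 28 mm. Next I lower the fingertips in front of it to z≈0.02 and push it about 68 mm on.

jog_arm([
  [0,0.004,0.04,0,0,0,-0.1],
  [0,0,0.04,0,0,0,-0.1],
  [0,0,0.017,0,0,0,-0.1],
  [0.03,0,0,0,0,0,-0.1],
  [0,0,0,0,0,0,-0.1],
])

```text
time_s: 8.55
ee_pos: [0.4821, 0.076, 0.0187]
eef_rot: [-3.142, -0.001, -0.019]
force: [-0.4, -0.2, -0.5]
grip_width: 0.0423
grip_force: 0.0
```

jog_arm([
  [0.03,0,-0.001,0,0,0,-0.1],
  [0.009,0,0,0,0,0,-0.1],
  [0.008,0,0,0,0,0,-0.1],
  [0.008,0,0,0,0,0,-0.1],
  [0.008,0,0,0,0,0,-0.1],
])

```text
time_s: 9.05
ee_pos: [0.5421, 0.0751, 0.02]
eef_rot: [3.142, 0.0, -0.018]
force: [-1.0, 0.1, -0.4]
grip_width: 0.0426
grip_force: 0.2
```

jog_arm([
  [0.008,0,0,0,0,0,-0.1],
  [0.008,0,0,0,0,0,-0.1],
  [0.008,0,0,0,0,0,-0.1],
  [0.008,0,0,0,0,0,-0.1],
  [0,0,0,0,0,0,-0.1],
])

```text
time_s: 9.55
ee_pos: [0.5749, 0.0744, 0.02]
eef_rot: [-3.142, -0.001, -0.018]
force: [0.0, -0.6, 0.2]
grip_width: 0.0427
grip_force: 0.0
```

Another 20 mm, then back off and up, and measure.

jog_arm([
  [0.008,0,0,0,0,0,-0.1],
  [0.007,0,0,0,0,0,-0.1],
  [0.005,0,0,0,0,0,-0.1],
  [0,0,0,0,0,0,-0.1],
  [-0.01,0,0,0,0,0,-0.1],
])

```text
time_s: 10.05
ee_pos: [0.5845, 0.0742, 0.0199]
eef_rot: [-3.142, -0.001, -0.018]
force: [0.0, 1.1, -0.2]
grip_width: 0.0421
grip_force: 0.0
```

jog_arm([
  [-0.03,0,-0.02,0,0,0,-0.1],
  [-0.05,0,-0.05,0,0,0,-0.1],
  [-0.05,0,-0.05,0,0,0,-0.1],
  [-0.03,0,0,0,0,0,-0.1],
  [0,0,0,0,0,0,-0.1],
])

```text
time_s: 10.55
ee_pos: [0.4512, 0.0769, 0.1117]
eef_rot: [-3.141, -0.001, -0.018]
force: [0.3, -0.9, -0.7]
grip_width: 0.0421
grip_force: 0.0
```

Run:
```python
from h import *
for n in ['side','top']:
    im=ctrl.camera(n)
    for c in blobs(redmask(im)):
        r=cv2.minAreaRect(c);b=ray(n,cv2.boxPoints(r),.025)
        if b[:,0].max()<.75 : print(n,r[0],b.round(3).tolist())
    if n=='side': cv2.imwrite('pics/s6.png',im[100:400,150:500,::-1])
print(ctrl.get_obs()['ee_pos'])
```

```text
side (258.0, 308.0) [[0.713, 0.147, 0.025], [0.639, 0.144, 0.025], [0.628, 0.253, 0.025], [0.697, 0.256, 0.025]]
side (280.1708679199219, 246.509765625) [[0.683, 0.115, 0.025], [0.69, 0.032, 0.025], [0.607, 0.035, 0.025], [0.604, 0.117, 0.025]]
top (309.0, 198.5) [[0.682, 0.11, 0.025], [0.682, 0.031, 0.025], [0.605, 0.032, 0.025], [0.605, 0.11, 0.025]]
[0.45354667 0.07673228 0.11119209]
```

View pics/s6.png

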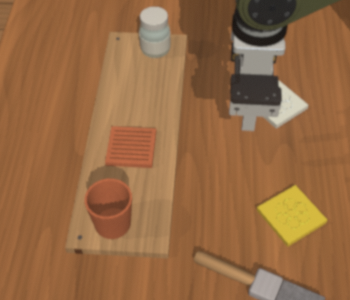

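The tile lies flat with its comb lines up, at x≈0.605–0.683. The board spans 0.564–0.723, so nothing overhangs. The cup, jar and brush look unmoved and the arm is clear.

```bash
python3 -c "
from station import ctrl
print(ctrl.hand_in())"
```

```text
the job is handed in; nothing more can be done
None
```

I handed the job in at about 10.7 s of the 64 s allowed: the tile lies flower side down and flat on the board, about 40 mm clear of the front and rear edges, with the cup, jar and brush where they were (checked in the last pictures; no verdict came back).

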